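Close down the sanding corner of the guitar workshop

ROBOT

A 6-joint arm with a two-finger parallel gripper is mounted at the origin on the work surface. World frame = base frame: x ahead of the robot, y to its left, z up, the work surface at z = 0. Lengths are in m, angles in degrees, forces in N, time in s.
With the tool pointing down it reaches from about 0.3 to 0.75 m from the base axis. Payload 8.5 kg.
Tool frame: the origin (TCP) lies midway between the tips of the shut fingers; the grasp point (between the pads) lies 19 mm behind it; z points along the fingers, y is the line along which they close (so a half turn about z gives the same grasp; the last joint's range is limited). The gripper opens to 85 mm and grips with 20 to 120 N. Pads are 22 mm wide; open, the fingers measure 114 mm over their backs; the gripper's body (76 mm by 85 mm) begins 54 mm behind the grasp point. The pads swing forward as they close: fully open they stand 13 mm farther back than shut.
Start: joints at [-76.851, 21.807, 74.336, -0, 83.858, -12.336], TCP at [0.237, -0.496, 0.231] pointing down, gripper open.
Joint ranges: [-178.18, 178.18], [-50.72, 133.34], [12.68, 142.11], [-81.47, 261.47], [9.98, 163.14], [-165.26, 165.26]. Speed limits (degrees/s): [136.94, 136.94, 180, 180, 180, 180].

INTERFACE

Orientations are given as a 3x3 rotation matrix whose columns are the frame's x, y, z axes.
In Python, from rig import observe, optics, order, spotter gives the robot as it stands.
- The arm moves only by the tool move_arm, never from a script. Its argument "series" is text: rows parted by semicolons, each of 5 numbers parted by spaces: the shift along the tool's x, y, z in cm, then the turn about the tool's z in degrees, then the opening, from -1 (shut) to 1 (fully open). A call has 1 to 8 rows; each row is the pose to reach, as a shift and turn from the pose commanded when the call began, along the tool's axes at that moment; what a row does not reach only later rows make up. A row lasts 1/8 s, in which the tool goes at most 62.5 mm and 10.7 degrees, less where a joint would pass 70% of its speed; a pose out of reach is approached as far as the arm can. A call with a gripper value outside its range is refused whole. The fingers move at their own pace and stop on an object; "force" is the grip in N (left out, the last holds). Time passes only in rows, so rows that repeat a pose let the fingers close. It gives the time, the measured TCP pose, the force, the opening and the grip force at its end, in the units of the state.
- observe(): the state, without advancing time (a new reading comes with each control period).
- optics.get_image(name): name is "scene" or "side" or "wrist"; returns a dict with "pixels" (384x512x3 uint8, blue, green, red), "camera_matrix" (3x3 intrinsics, pixels), "rvec" (rotation vector, rad) and "tvec" (3), from world to camera coordinates, as OpenCV has them. Camera axes: x right, y down, z forward; pixel columns grow to the right and rows downward; lengths in m; the calibration is good to about 2 mm. The wrist camera is an equidistant fisheye: a pixel r from the principal point sees the ray r / f radians off the axis. A picture is of the moment at which its call begins. There is no depth.
- order.close_job(): hands the job in; it is judged then, once.
Trained networks look in the newest picture that a camera, given by its name, has taken for a name from the list of things; names that differ only in an ending like _2 or _b are one class to them, and where a whole thing is asked for, a point or a joint stands for the part that bears it (a point fixed in the world has none). Each returns a list of dicts, best first, with "score" (0 to 1); they miss things now and then, are a little off and sometimes report something else, mostly with a low value. They report only what shows in the picture. A call takes as long as a camera call. They do not tell look-alikes from the thing itself.
- spotter.find_in(thing, camera): "point" ([x, y, z] in m, in world coordinates, good to about 4 mm: the middle of the surface that is visible of it).
- spotter.cut_out(thing, camera): "pixels" (384x512 bool, what is visible of it).
- spotter.mark_of(thing, camera): "point" ([x, y, z] in m, in world coordinates, good to about 4 mm: a listed point, or the origin of a listed thing).
The state is a dict: "time_s": time; "q": joint angles; "qvel": joint speeds; "joint_efforts": joint torques, N m; "position": TCP position; "tool_rot": TCP orientation; "ft_force": force on the tool from outside, world axes, zero at the start; "wrist_torque": the same for the moment, N m; "grip_width": finger opening in m; "gripper_force": force on a finger pad.
Only numpy, scipy, OpenCV 4.12 (cv2) and the standard library are available. Lean on these libraries where they do the work, as an engineer would, in place of code of your own. Each camera call takes 0.05 s, during which the arm holds its last target. There are 200 camera calls.

TASK

Sanding is over, so close down the corner. While the extraction is still open, put all the round sanding pads, cork face down, on the aluminium plate in one centred stack, largest at the bottom up to smallest on top; once they are stacked, slide the blast gate fully shut. Also hang every pair of ear defenders over the rack's bar by its headband, one cup on each side, so that they hang free, level and square to the bar (before or after, as you like); do not push the glue bottle, tin, cork block or glass cup about.

Things in the scene. Friction and masses are not known exactly. Their poses are not given: they have to be found in the camera images.
- ear1: ear defenders, rigid, 220 g: yellow cups with black cushions, grey headband; all alike. 124 mm over the cups (x), 62 mm deep (y), 150 mm tall. Stands on the flat ends of its two cups, headband arched above. Origin: midway between the cups, level with their undersides; z up. Space between the cups 60 mm wide, open below, up to the headband. Two or three pairs are present; an absent one reads None
- ear1_crown (a point): middle of the underside of ear1's crown pad, 136 mm above its origin; it rests on the bar when hung. The crown pad, at the top of the headband, is the place to grip: a straight bar 44 mm long (x), 28 mm wide (y), from 0 to 14 mm above this point; pinch its 28 mm width
- ear2: ear defenders, rigid, 220 g: yellow cups with black cushions, grey headband; all alike. 124 mm over the cups (x), 62 mm deep (y), 150 mm tall. Stands on the flat ends of its two cups, headband arched above. Origin: midway between the cups, level with their undersides; z up. Space between the cups 60 mm wide, open below, up to the headband. Two or three pairs are present; an absent one reads None
- ear2_crown (a point): middle of the underside of ear2's crown pad, 136 mm above its origin; it rests on the bar when hung. The crown pad, at the top of the headband, is the place to grip: a straight bar 44 mm long (x), 28 mm wide (y), from 0 to 14 mm above this point; pinch its 28 mm width
- ear3: ear defenders, rigid, 220 g: yellow cups with black cushions, grey headband; all alike. 124 mm over the cups (x), 62 mm deep (y), 150 mm tall. Stands on the flat ends of its two cups, headband arched above. Origin: midway between the cups, level with their undersides; z up. Space between the cups 60 mm wide, open below, up to the headband. Two or three pairs are present; an absent one reads None
- ear3_crown (a point): middle of the underside of ear3's crown pad, 136 mm above its origin; it rests on the bar when hung. The crown pad, at the top of the headband, is the place to grip: a straight bar 44 mm long (x), 28 mm wide (y), from 0 to 14 mm above this point; pinch its 28 mm width
- rack: ear-defender rack, fixed: a round steel bar 14 mm thick, level, on two wooden posts. Origin: on the bench under the bar's middle; the bar runs along y, its top 152 mm up, clear between the posts from y = -178 to +178 mm; posts 166 mm high, their feet 130 (x) x 34 x 16 mm; nothing else under the bar
- bar_mid (a point): the middle of the bar, on its top line; axes as rack
- pad_a: a round rigid sanding pad of turned wood with a cork face underneath, the largest of four sizes: 66 mm across, 16 mm thick, flat on both sides, 70 g; lies cork face down. Origin: centre of its cork underside; z up. Three or four pads are present; an absent one reads None
- pad_a_mid (a point): the centre of pad_a, 8 mm above its underside
- pad_b: a round rigid sanding pad of turned wood with a cork face underneath, the second of four sizes: 56 mm across, 16 mm thick, flat on both sides, 50 g; lies cork face down. Origin: centre of its cork underside; z up. Three or four pads are present; an absent one reads None
- pad_b_mid (a point): the centre of pad_b, 8 mm above its underside
- pad_c: a round rigid sanding pad of turned wood with a cork face underneath, the third of four sizes: 46 mm across, 16 mm thick, flat on both sides, 34 g; lies cork face down. Origin: centre of its cork underside; z up. Three or four pads are present; an absent one reads None
- pad_c_mid (a point): the centre of pad_c, 8 mm above its underside
- pad_d: a round rigid sanding pad of turned wood with a cork face underneath, the smallest of four sizes: 36 mm across, 16 mm thick, flat on both sides, 21 g; lies cork face down. Origin: centre of its cork underside; z up. Three or four pads are present; an absent one reads None
- pad_d_mid (a point): the centre of pad_d, 8 mm above its underside
- plate_top (a point): the centre of the upper face of the pad plate, a fixed bare aluminium disc 120 mm across and 5 mm thick lying on the bench, with turned concentric rings, no rim and no pin; this point is 5 mm above the bench; z up
- duct: dust extraction branch, fixed: grey 63 mm pipe, level, axis 62 mm up, black flared nozzle at its -x end, bend down into the bench at +x. At the origin stands the blast gate's frame: two aluminium plates 110 mm wide (y), top 117 mm up. Origin: on the bench under the frame's middle; x along the pipe, y the way the gate blade pulls out
- blast_gate (a joint): how far the gate blade stands out of its frame, m: 0 fully home (shut, at its stop), 0.065 fully out (open). Slides along duct's y (opens to +y, shuts to -y), stays where left, friction about 2.5 N
- gate_grip (a point): on the blade's upright black pull handle, 130 mm above the bench, 87 mm + joint value from the frame's middle along duct's y. The grip is 14 mm thick (duct's x), 30 mm long (duct's y), from 105 to 145 mm up, on a 10 mm thick stem and the 3 mm blade; free on both sides and above
- glue: bystander: white glue bottle, 52 mm across, 130 mm tall; origin centre of its base
- tin: bystander: small brass-coloured tin, 52 mm across, 45 mm tall; origin centre of its base
- block: bystander: cork sanding block 85 x 45 x 30 mm; origin centre of its base
- brush_cup: bystander: empty amber glass cup, 68 mm across, 95 mm tall; origin centre of its base
Things that resemble listed ones, but are neither listed nor needed, are in the scene too. Leave any red look-alike of the ear3 alone.

How it is judged (in metres and radians):
On the way, in this order (a step that is already met when the one before it is completed fails the run):
1. all pads present lie stacked on the plate, largest to smallest, while the gate is still open (horizontal distance between each of pad_a_mid, pad_b_mid, pad_c_mid, pad_d_mid and plate_top below 0.01 m and angle between each of pad_a, pad_b, pad_c, pad_d's own z axis and vertical below 0.12 rad and linear speed of each of pad_a, pad_b, pad_c, pad_d below 0.03 m/s and z of each of pad_b_mid, pad_c_mid, pad_d_mid in the frame of pad_a above 0.016 m and height (world z) of each of pad_a_mid, pad_b_mid, pad_c_mid, pad_d_mid below 0.085 m and z of each of pad_c_mid, pad_d_mid in the frame of pad_b above 0.016 m and z of pad_d_mid in the frame of pad_c above 0.016 m), for 0.3 s.
2. then the blast gate is slid fully shut (value of joint blast_gate below 0.004 m), for 0.2 s.
At the end, for the whole second after the job is handed in: Pads flat, each centred within 10 mm on the plate, smaller above larger; gate within 4 mm of home; every pair of ear defenders hangs, barely swinging (0.25 m/s), crown pad on the bar within 28 mm across and 165 mm along from its middle, square within 0.5 rad, tilted under 0.4 rad (all of step 1 and value of joint blast_gate below 0.004 m and z of ear1_crown in the frame of bar_mid between -0.015 and 0.015 m and x of ear1_crown in the frame of bar_mid between -0.028 and 0.028 m and y of ear1_crown in the frame of bar_mid between -0.165 and 0.165 m and angle between each of ear1, ear2, ear3's own z axis and vertical below 0.4 rad and angle between the y axis of each of ear1, ear2, ear3 and the y axis of rack, either way round below 0.5 rad and contact force between each of ear1, ear2, ear3 and rack above 0.5 N and linear speed of each of ear1, ear2, ear3 below 0.25 m/s and z of ear2_crown in the frame of bar_mid between -0.015 and 0.015 m and x of ear2_crown in the frame of bar_mid between -0.028 and 0.028 m and y of ear2_crown in the frame of bar_mid between -0.165 and 0.165 m and z of ear3_crown in the frame of bar_mid between -0.015 and 0.015 m and x of ear3_crown in the frame of bar_mid between -0.028 and 0.028 m and y of ear3_crown in the frame of bar_mid between -0.165 and 0.165 m); the robot touches nothing.
It fails at once if a bystander (glue bottle, tin, cork block, glass cup) is pushed more than 4 cm or knocked over (distance of any of glue, tin, block, brush_cup from where it was at the start of the episode above 0.04 m or angle between any of glue, tin, block, brush_cup's own z axis and vertical above 0.6 rad).
Of ear1, ear2, ear3 only 2 to 3 are there at a start; the rules pass over those that are not, and their reading is None.
Of pad_a, pad_b, pad_c, pad_d only 3 to 4 are there at a start; the rules pass over those that are not, and their reading is None.
At some moment in a run one of ear1, ear2, ear3 may be knocked a few centimetres aside while the robot is not near it.
It also fails if it takes over 210 s, if anything falls off the work surface, if the arm or the gripper's body presses on something with over 40 N, if the wrist force passes 120 N, or if a joint passes its speed limit or range.

## Working session

There is one attempt and no reset: what is moved stays moved. The work goes in short steps, Python scripts to look and compute and a tool call to move; the robot and the scene stay as the last step left them, time stands still between calls to the robot, and variables do not carry over. Pictures are saved under pics/ and viewed, at most 14 in all, crops included, and the job is handed in when it is done.

Besides the shell and the picture viewer there is one more tool, called as a command line: name --argument value ..., lists and objects as JSON in quotes. move_arm: Moves the arm, as the interface text tells. Its arguments: {"type":"object","properties":{"series":{"type":"string"},"force":{"type":"number"}},"required":["series"]}

```bash
ls; mkdir -p pics; cat > h.py <<'E'
import numpy as np, cv2
from rig import observe, optics, order, spotter
def snap(n,f):
    d=optics.get_image(n); cv2.imwrite('pics/'+f,d['pixels']); return d
E
python3 - <<'E'
from h import *
a=snap('scene','s0.png'); b=snap('side','d0.png')
for t in ['ear1','ear1_crown','rack','bar_mid','pad_a','pad_a_mid','pad_b_mid','pad_c_mid','pad_d_mid','plate_top','duct','gate_grip','glue','tin','block','brush_cup']:
    for c in ['scene','side']:
        try: r=spotter.mark_of(t,c)
        except Exception as e: r=[];print(e)
        print(t,c,[(np.round(x['point'],3).tolist(),round(x['score'],2)) for x in r])
s=observe(); print(s['time_s'],s['position'],np.round(s['tool_rot'],3),s['ft_force'])
cv2.imwrite('pics/both.png',cv2.resize(np.hstack([a['pixels'],b['pixels']]),(800,300)))
E
```

```text
pics
ear1 scene [([0.656, 0.039, 0.001], 0.92), ([0.371, 0.275, -0.0], 0.72), ([0.472, 0.11, 0.0], 0.7), ([0.201, 0.346, -0.004], 0.61)]
ear1 side [([0.469, 0.11, 0.0], 0.82), ([0.66, 0.04, 0.002], 0.7), ([0.2, 0.342, 0.002], 0.63)]
ear1_crown scene [([0.373, 0.276, 0.14], 0.66)]
ear1_crown side [([0.774, -0.066, -0.002], 0.24)]
rack scene [([0.755, 0.132, -0.0], 0.74), ([0.566, -0.324, 0.132], 0.67)]
rack side [([0.756, 0.137, -0.002], 0.72), ([0.655, 0.041, 0.002], 0.36)]
bar_mid scene [([0.543, 0.353, 0.16], 0.57)]
bar_mid side [([0.544, 0.351, 0.154], 0.65)]
pad_a scene [([0.67, -0.143, 0.003], 0.86), ([0.411, -0.14, -0.002], 0.66), ([0.456, -0.023, 0.002], 0.51)]
pad_a side [([0.667, -0.144, 0.0], 0.67)]
pad_a_mid scene [([0.665, -0.142, 0.01], 0.54)]
pad_a_mid side [([0.666, -0.142, 0.011], 0.46)]
pad_b_mid scene []
pad_b_mid side [([0.656, 0.04, 0.001], 0.16)]
pad_c_mid scene [([0.455, -0.027, 0.011], 0.43)]
pad_c_mid side []
pad_d_mid scene [([0.41, -0.143, 0.012], 0.4)]
pad_d_mid side []
plate_top scene [([0.553, -0.108, 0.007], 0.94)]
plate_top side [([0.553, -0.105, 0.003], 0.95), ([0.668, -0.144, -0.001], 0.45), ([0.751, 0.135, -0.001], 0.32)]
duct scene [([0.535, -0.458, -0.0], 0.98), ([0.37, 0.274, 0.001], 0.62)]
duct side [([0.533, -0.458, -0.001], 0.81)]
gate_grip scene [([0.567, -0.324, 0.133], 0.76)]
gate_grip side []
glue scene [([0.768, -0.069, -0.001], 0.98)]
glue side []
tin scene [([0.556, 0.064, -0.0], 0.67), ([0.667, -0.141, 0.009], 0.48)]
tin side [([0.556, 0.064, -0.002], 0.57)]
block scene [([0.31, -0.256, -0.002], 0.78)]
block side [([0.468, 0.112, 0.136], 0.48), ([0.568, -0.326, 0.128], 0.33)]
brush_cup scene [([0.758, 0.132, -0.002], 0.82), ([0.454, -0.027, 0.013], 0.58)]
brush_cup side [([0.753, 0.134, -0.002], 0.7)]
1.7 [ 0.23663394 -0.49647241  0.23132854] [[ 0.903  0.43   0.   ]
 [ 0.43  -0.903  0.   ]
 [ 0.     0.    -1.   ]] [-0.72846439 -0.66808588  0.65907484]
```

View pics/s0.png

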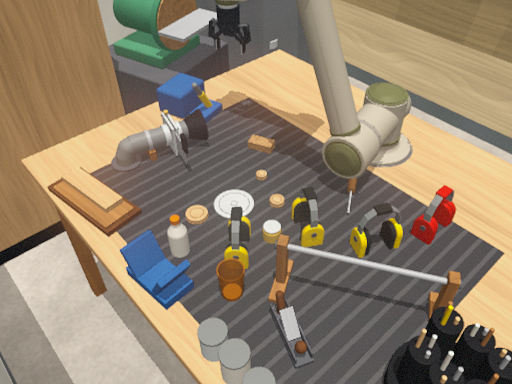

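View pics/d0.png

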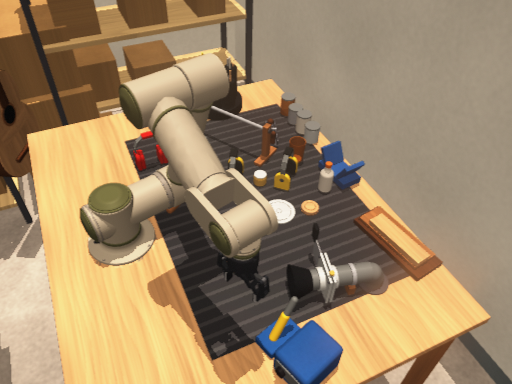

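The scene shows three yellow ear defenders at (237,238), (308,218) and (376,232), with the red look-alike at (433,215). The pads are at (196,214), (277,200) and (261,174). The plate is at (234,204) and the tin at (272,231). The bar runs from (285,245) to (452,282), and the gate handle is near (200,110). The plane, the white plate and the tin top are only look-alikes. Next I'll measure pad sizes, the bar line and ear yaw.

```bash
cat >> h.py <<'E'
def toplane(d,uv,z):
    uv=np.asarray(uv,float).reshape(-1,1,2)
    n=cv2.undistortPoints(uv,np.array(d['camera_matrix']),None).reshape(-1,2)
    R=cv2.Rodrigues(np.array(d['rvec']))[0];t=np.array(d['tvec']).ravel()
    c=-R.T@t; r=np.c_[n,np.ones(len(n))]@R
    return c+r*((z-c[2])/r[:,2])[:,None]
def proj(d,P): return cv2.projectPoints(np.array(P,float).reshape(-1,3),np.array(d['rvec']),np.array(d['tvec']),np.array(d['camera_matrix']),None)[0].reshape(-1,2)
E
python3 - <<'E'
from h import *
a=optics.get_image('scene')
px=a['pixels'];
seen=[]
for t in ['pad_a','pad_b','pad_c','pad_d']:
  for r in spotter.cut_out(t,'scene'):
    m=np.array(r['pixels']).astype(np.uint8)
    cs=max(cv2.findContours(m,0,2)[0],key=cv2.contourArea)
    if cv2.contourArea(cs)<20: continue
    p=toplane(a,cs.reshape(-1,2),.012)
    h=cv2.convexHull(p[:,:2].astype(np.float32)); A=m.sum()
    c=p[:,:2].mean(0)
    # area scale
    u=proj(a,[[*c,.012],[c[0]+.01,c[1],.012],[c[0],c[1]+.01,.012]]); s=abs(np.linalg.det(u[1:]-u[0]))/1e-4
    print(t,round(r['score'],2),cs.reshape(-1,2).mean(0).round(),c.round(3),'rect',np.round(cv2.minAreaRect(h)[1],3),'areaD',round(np.sqrt(4/np.pi*A/s),4))
for t in ['ear1']:
  for i,r in enumerate(spotter.cut_out(t,'scene')):
    m=np.array(r['pixels']); v,u=np.nonzero(m); print(t,r['score'],u.min(),u.max(),v.min(),v.max())
for t in ['rack','bar_mid']:
  for r in spotter.cut_out(t,'scene'): v,u=np.nonzero(r['pixels']); print(t,r['score'],u.min(),u.max(),v.min(),v.max())
print('bar ends',toplane(a,[[289,247],[446,283]],.145).round(3))
print('cam',toplane(a,[[256,192]],0), (-cv2.Rodrigues(np.array(a['rvec']))[0].T@np.array(a['tvec']).ravel()).round(3))
cv2.imwrite('pics/c1.png',cv2.resize(px[160:310,180:480],(800,400),interpolation=cv2.INTER_CUBIC))
E
```

```text
pad_a 0.7 [196. 214.] [ 0.666 -0.139] rect [0.077 0.066] areaD 0.0748
pad_a 0.69 [278. 201.] [ 0.453 -0.016] rect [0.06  0.045] areaD 0.0552
pad_a 0.42 [260. 174.] [ 0.41  -0.144] rect [0.048 0.032] areaD 0.0442
pad_a 0.26 [231. 282.] [0.741 0.112] rect [0.129 0.07 ] areaD 0.0986
pad_b 0.7 [196. 214.] [ 0.666 -0.139] rect [0.077 0.066] areaD 0.0748
pad_b 0.69 [278. 201.] [ 0.453 -0.016] rect [0.06  0.045] areaD 0.0552
pad_b 0.42 [260. 174.] [ 0.41  -0.144] rect [0.048 0.032] areaD 0.0442
pad_b 0.26 [231. 282.] [0.741 0.112] rect [0.129 0.07 ] areaD 0.0986
pad_c 0.7 [196. 214.] [ 0.666 -0.139] rect [0.077 0.066] areaD 0.0748
pad_c 0.69 [278. 201.] [ 0.453 -0.016] rect [0.06  0.045] areaD 0.0552
pad_c 0.42 [260. 174.] [ 0.41  -0.144] rect [0.048 0.032] areaD 0.0442
pad_c 0.26 [231. 282.] [0.741 0.112] rect [0.129 0.07 ] areaD 0.0986
pad_d 0.7 [196. 214.] [ 0.666 -0.139] rect [0.077 0.066] areaD 0.0748
pad_d 0.69 [278. 201.] [ 0.453 -0.016] rect [0.06  0.045] areaD 0.0552
pad_d 0.42 [260. 174.] [ 0.41  -0.144] rect [0.048 0.032] areaD 0.0442
pad_d 0.26 [231. 282.] [0.741 0.112] rect [0.129 0.07 ] areaD 0.0986
ear1 0.94 411 455 186 243
ear1 0.69 350 402 203 257
ear1 0.69 224 250 207 268
ear1 0.62 292 325 187 246
ear1 0.38 214 253 190 218
rack 0.83 269 462 235 318
rack 0.73 217 245 259 301
rack 0.41 262 282 220 244
bar_mid 0.6 269 462 236 314
bar_mid 0.48 111 208 110 171
bar ends [[0.635 0.206 0.145]
 [0.453 0.507 0.145]]
cam [[ 0.46841407 -0.09985846  0.        ]] [1.142 0.673 0.978]
```

View pics/c1.png

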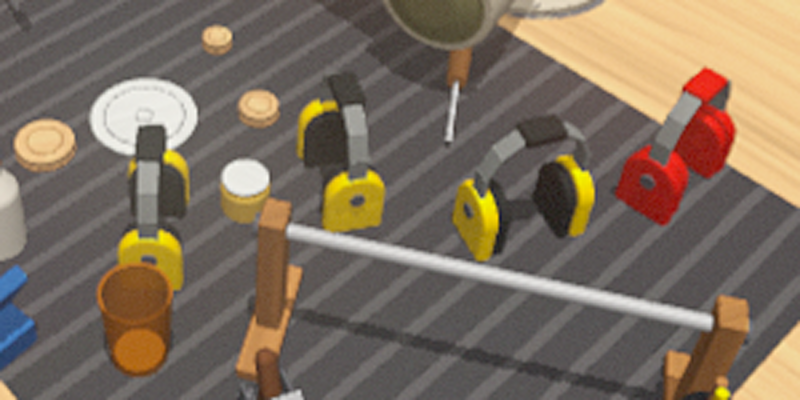

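move_arm --series "5 -2.5 -3 5 1;10 -5 -6 10 1;16 -7.5 -9 15 1;22 -10 -10 20 1;28 -13 -10 25.4 1;34 -16 -10 25.4 1;40 -18.5 -10 25.4 1;45 -21.4 -10 25.4 1" --force 30

```text
time_s: 3.1
position: [0.5398, -0.1244, 0.3313]
tool_rot: [[1.0, 0.001, 0.0], [0.001, -1.0, -0.0], [0.0, 0.0, -1.0]]
ft_force: [0.3, -1.1, 0.9]
grip_width: 0.0853
gripper_force: 0.0
```

move_arm --series "0 0 0 0 1;0 0 0 0 1;0 0 0 0 1"

```text
time_s: 3.48
position: [0.5381, -0.1273, 0.3315]
tool_rot: [[1.0, -0.0, 0.0], [-0.0, -1.0, -0.0], [0.0, 0.0, -1.0]]
ft_force: [0.8, 0.4, 0.5]
grip_width: 0.0856
gripper_force: 0.0
```

```bash
python3 - <<'E'
from h import *
s=observe(); print(s['time_s'],s['position'].round(4),np.round(s['tool_rot'],3),np.round(s['q'],1),s['ft_force'])
snap('wrist','w1.png'); snap('scene','s1.png')
for c in ['wrist','scene']:
  for t in ['ear1','ear1_crown','pad_a','pad_c_mid','pad_d_mid','plate_top','bar_mid','gate_grip','duct','tin']:
    print(c,t,[(np.round(x['point'],3).tolist(),round(x['score'],2)) for x in spotter.mark_of(t,c) if x['score']>.3])
E
```

```text
3.475 [ 0.5381 -0.1273  0.3315] [[ 1. -0.  0.]
 [-0. -1. -0.]
 [ 0.  0. -1.]] [-25.6  19.3  61.8  -0.   98.8  64.5] [0.81589237 0.43487995 0.47914366]
wrist ear1 [([0.372, 0.269, -0.0], 0.89), ([0.464, 0.111, -0.001], 0.68), ([0.201, 0.344, 0.002], 0.62)]
wrist ear1_crown [([0.376, 0.276, 0.137], 0.71)]
wrist pad_a [([0.454, -0.029, -0.002], 0.94), ([0.41, -0.144, 0.001], 0.61), ([0.669, -0.141, 0.001], 0.59)]
wrist pad_c_mid [([0.457, -0.025, 0.009], 0.8), ([0.568, -0.323, 0.129], 0.65)]
wrist pad_d_mid [([0.412, -0.143, 0.01], 0.64)]
wrist plate_top [([0.553, -0.111, 0.005], 0.59)]
wrist bar_mid []
wrist gate_grip [([0.567, -0.32, 0.129], 0.55), ([0.662, -0.142, 0.008], 0.33)]
wrist duct [([0.531, -0.458, 0.003], 0.87)]
wrist tin [([0.562, 0.066, -0.002], 0.97)]
scene ear1 [([0.657, 0.041, 0.001], 0.95), ([0.471, 0.11, 0.001], 0.91), ([0.371, 0.274, 0.002], 0.64), ([0.201, 0.346, -0.002], 0.59)]
scene ear1_crown [([0.377, 0.275, 0.141], 0.91)]
scene pad_a [([0.667, -0.14, 0.002], 0.82), ([0.41, -0.139, -0.0], 0.49), ([0.457, -0.021, 0.001], 0.48)]
scene pad_c_mid [([0.453, -0.029, 0.012], 0.47)]
scene pad_d_mid [([0.773, -0.067, -0.005], 0.67)]
scene plate_top [([0.556, -0.11, 0.003], 0.96)]
scene bar_mid [([0.547, 0.354, 0.158], 0.79), ([0.771, -0.069, 0.0], 0.54), ([0.413, -0.141, 0.001], 0.44)]
scene gate_grip [([0.565, -0.323, 0.131], 0.7)]
scene duct [([0.536, -0.458, 0.002], 0.81)]
scene tin [([0.566, -0.325, 0.132], 0.68), ([0.555, 0.061, 0.002], 0.65)]
```

View pics/w1.png

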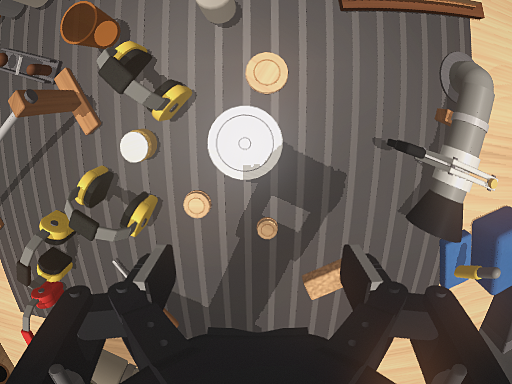

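The wrist view shows three pads at (267,72), (197,204) and (267,229), the plate at (245,143) and the tin at (138,146). Ears are at (145,80), (115,200) and (53,245), the red one is at (40,300), and the gate handle is at (405,147). Next I'll fit circles to the pads and get ear yaws from the yellow cups.

```bash
cat >> h.py <<'E'
def wplane(d,uv,z):
    uv=np.asarray(uv,float).reshape(-1,2);K=np.array(d['camera_matrix']);R=cv2.Rodrigues(np.array(d['rvec']))[0];t=np.array(d['tvec']).ravel()
    n=cv2.fisheye.undistortPoints(uv.reshape(-1,1,2),K,np.zeros(4)).reshape(-1,2)
    c=-R.T@t; r=np.c_[n,np.ones(len(n))]@R
    return c+r*((z-c[2])/r[:,2])[:,None]
def blobs(m,lo=30):
    n,l,s,c=cv2.connectedComponentsWithStats(m.astype(np.uint8)); return [(c[i],s[i,4],l==i) for i in range(1,n) if s[i,4]>lo]
E
python3 - <<'E'
from h import *
d=optics.get_image('wrist'); print(np.round(d['camera_matrix'],1).tolist(),d['tvec'])
for t,z in [('pad_a',.016),('plate_top',.005),('tin',.045)]:
  for r in spotter.cut_out(t,'wrist'):
    for c,A,m in blobs(np.array(r['pixels']),100):
      cs=cv2.findContours(m.astype(np.uint8),0,1)[0][0]
      p=wplane(d,cs.reshape(-1,2),z)[:,:2].astype(np.float32)
      e=cv2.fitEllipse(p); print(t,round(r['score'],2),c.round(),np.round(e[0],4),np.round(e[1],4))
h=cv2.cvtColor(d['pixels'],cv2.COLOR_BGR2HSV)
m=(h[...,0]>22)&(h[...,0]<32)&(h[...,1]>170)&(h[...,2]>90)
for c,A,_ in blobs(m,40): print('yellow',c.round(),A,wplane(d,[c],.035).round(3))
print(wplane(d,[[130,50],[172,103],[92,185],[140,213],[52,228],[55,265]],.04).round(3))
E
```

```text
[[297.3, 0.0, 257.4], [0.0, 297.3, 194.5], [0.0, 0.0, 1.0]] [-0.12766323  0.44821089  0.63215331]
pad_a 0.93 [267. 228.] [ 0.4147 -0.1435] [0.0349 0.0411]
pad_a 0.91 [198. 204.] [ 0.4569 -0.0282] [0.0419 0.0483]
pad_a 0.9 [268.  73.] [ 0.6652 -0.142 ] [0.063  0.0644]
pad_a 0.74 [106. 208.] [0.4503 0.1444] [0.1275 0.181 ]
plate_top 0.88 [246. 143.] [ 0.5553 -0.1082] [0.118  0.1181]
tin 0.94 [139. 145.] [0.5611 0.0545] [0.0496 0.0628]
[[ 0.71   0.067  0.04 ]
 [ 0.622 -0.001  0.04 ]
 [ 0.498  0.152  0.04 ]
 [ 0.449  0.066  0.04 ]
 [ 0.414  0.266  0.04 ]
 [ 0.331  0.285  0.04 ]]
```

move_arm --series "6 0.7 5 0 1;12.8 1.5 10 0 1;12.8 1.5 16 0 1;12.8 1.5 22 0 1;12.8 1.5 27 0 1;12.8 1.5 30 0 1;12.8 1.5 31 0 1;12.8 1.5 31 0 1"

```text
time_s: 5.78
position: [0.6672, -0.1411, 0.0221]
tool_rot: [[1.0, 0.002, 0.001], [0.002, -1.0, -0.0], [0.001, 0.0, -1.0]]
ft_force: [-0.4, -0.2, 1.1]
grip_width: 0.0857
gripper_force: 0.0
```

move_arm --series "0 0 1 0 1;0 0 2 0 1;0 0 2.4 0 1;0 0 2.4 0 1;0 0 2.4 0 1"

```text
time_s: 6.4
position: [0.6669, -0.141, -0.0024]
tool_rot: [[1.0, 0.002, 0.001], [0.002, -1.0, -0.0], [0.001, 0.0, -1.0]]
ft_force: [0.4, 0.5, -0.6]
grip_width: 0.0851
gripper_force: 0.0
```

```bash
python3 - <<'E'
from h import *
s=observe(); print(s['time_s'],s['position'].round(4),s['ft_force'])
d=snap('wrist','w2.png')
print([(np.round(x['point'],3).tolist(),round(x['score'],2)) for x in spotter.mark_of('pad_a','wrist')])
E
```

```text
6.4 [ 0.6669 -0.141  -0.0024] [ 0.40287278  0.54487652 -0.55858099]
[([0.669, -0.14, 0.0], 0.61)]
```

View pics/w2.png

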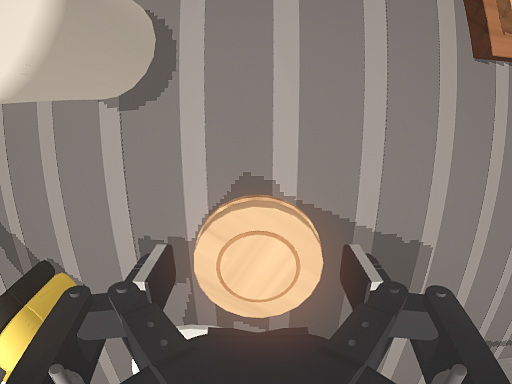

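Pad a sits between the fingers at (258,258), nicely centred, so I'll grip it now.

move_arm --series "0 0 0.2 0 0.3;0 0 0.2 0 0.3;0 0 0.2 0 0.3;0 0 0.2 0 0.3;0 0 0.2 0 0.3" --force 30

```text
time_s: 7.12
position: [0.6668, -0.141, -0.0045]
tool_rot: [[1.0, 0.002, 0.0], [0.002, -1.0, -0.0], [0.0, 0.0, -1.0]]
ft_force: [-1.2, 0.3, 2.0]
grip_width: 0.0652
gripper_force: 33.4
```

move_arm --series "0 0 -1 0 0.3;0 0 -3 0 0.3;0 0 -6 0 0.3;0 0 -6 0 0.3;0 0 -6 0 0.3"

```text
time_s: 7.75
position: [0.6662, -0.1407, 0.0544]
tool_rot: [[1.0, 0.001, -0.001], [0.001, -1.0, 0.001], [-0.001, -0.001, -1.0]]
ft_force: [-0.1, -0.1, -0.9]
grip_width: 0.0642
gripper_force: 33.4
```

```bash
python3 - <<'E'
from h import *
d=snap('wrist','w3.png'); s=observe(); print(s['position'],s['grip_width'])
from h import *
for t,z in [('pad_a',s['position'][2]+.011)]:
  for r in spotter.cut_out(t,'wrist'):
    for c,A,m in blobs(np.array(r['pixels']),300):
      cs=cv2.findContours(m.astype(np.uint8),0,1)[0][0]
      e=cv2.fitEllipse(wplane(d,cs.reshape(-1,2),z)[:,:2].astype(np.float32)); print(t,r['score'],c,np.round(e[0],4),np.round(e[1],4))
  print([(np.round(x['point'],3).tolist(),round(x['score'],2)) for x in spotter.mark_of('pad_a','wrist')])
E
```

```text
[ 0.66603676 -0.14069079  0.05403636] 0.06520085150747844
pad_a 0.85 [257.38397704 257.52194819] [ 0.6632 -0.1409] [0.0674 0.0742]
[([0.667, -0.14, 0.06], 0.92)]
```

View pics/w3.png

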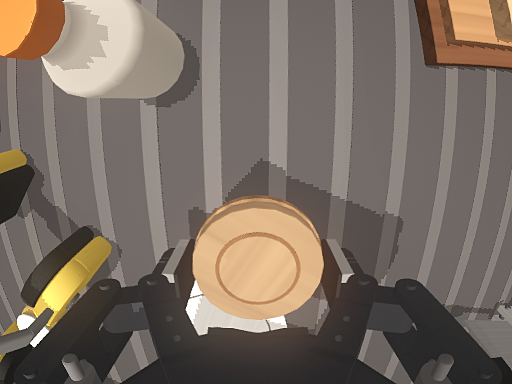

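Pad a is held at 65 mm wide. Moving to the plate.

move_arm --series "-5.5 -1.6 0 0 0.3;-11.1 -3.2 0 0 0.3;-11.1 -3.2 2 0 0.3;-11.1 -3.2 4 0 0.3;-11.1 -3.2 4.8 0 0.3;-11.1 -3.2 5.3 0 0.3;-11.1 -3.2 5.3 0 0.3;-11.1 -3.2 5.3 0 0.3"

```text
time_s: 8.9
position: [0.5559, -0.1092, 0.0028]
tool_rot: [[1.0, 0.001, 0.001], [0.001, -1.0, -0.0], [0.001, 0.0, -1.0]]
ft_force: [0.9, 0.1, -0.4]
grip_width: 0.0649
gripper_force: 33.4
```

move_arm --series "0 0 0 0 0.9;0 0 0 0 0.9;0 0 0 0 0.9;0 0 0 0 0.9;0 0 -2 0 1;0 0 -6 0 1;0 0 -12 0 1;0 0 -18 0 1"

```text
time_s: 9.9
position: [0.5553, -0.109, 0.1841]
tool_rot: [[1.0, 0.001, -0.0], [0.001, -1.0, 0.0], [-0.0, -0.0, -1.0]]
ft_force: [1.3, -0.6, 0.4]
grip_width: 0.0854
gripper_force: 0.0
```

```bash
cat >> h.py <<'E'
def wfit(d,t,z,lo=200):
  for r in spotter.cut_out(t,'wrist'):
    for c,A,m in blobs(np.array(r['pixels']),lo):
      cs=cv2.findContours(m.astype(np.uint8),0,1)[0][0]
      e=cv2.fitEllipse(wplane(d,cs.reshape(-1,2),z)[:,:2].astype(np.float32)); print(t,round(r['score'],2),c.round(),np.round(e[0],4),np.round(e[1],4))
def marks(t,c,s=.3): print(c,t,[(np.round(x['point'],3).tolist(),round(x['score'],2)) for x in spotter.mark_of(t,c) if x['score']>s])
E
python3 - <<'E'
from h import *
d=snap('wrist','w4.png'); s=observe(); print(s['position'],s['time_s'])
wfit(d,'pad_a',.018); wfit(d,'plate_top',.005); marks('pad_a','wrist'); marks('plate_top','wrist')
E
```

```text
[ 0.55799923 -0.10994903  0.19248575] 9.95
pad_a 0.81 [258. 175.] [ 0.5569 -0.1098] [0.064  0.0671]
pad_a 0.73 [190. 254.] [ 0.46   -0.0287] [0.0419 0.0514]
pad_a 0.73 [283. 284.] [ 0.419 -0.142] [0.0338 0.0422]
pad_a 0.58 [ 26. 116.] [0.6416 0.1931] [0.0815 0.1294]
plate_top 0.84 [254. 171.] [ 0.5551 -0.1073] [0.1181 0.1192]
wrist pad_a [([0.412, -0.14, -0.005], 0.95), ([0.558, -0.109, 0.01], 0.92), ([0.455, -0.027, -0.003], 0.68)]
wrist plate_top []
```

View pics/w4.png

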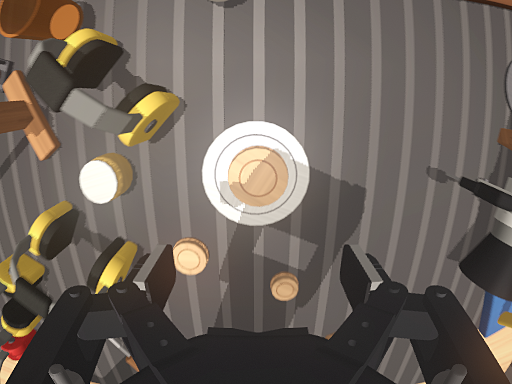

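Pad a is centred on the plate at (258,175). Pad c is at (190,255) and pad d at (284,286).

move_arm --series "-4 -4 2 0 0.5;-9.9 -8.1 6 0 0.5;-9.9 -8.1 11 0 0.5;-9.9 -8.1 15 0 0.5;-9.9 -8.1 17 0 0.5;-9.9 -8.1 18.2 0 0.5;-9.9 -8.1 18.2 0 0.5;-9.9 -8.1 18.2 0 0.5"

```text
time_s: 11.15
position: [0.4568, -0.0283, 0.0008]
tool_rot: [[1.0, 0.001, 0.001], [0.001, -1.0, -0.0], [0.001, 0.0, -1.0]]
ft_force: [-0.7, -0.3, 1.2]
grip_width: 0.064
gripper_force: 0.0
```

move_arm --series "0 0 0 0 0;0 0 0 0 -0.1;0 0 0 0 -0.1;0 0 0 0 -0.1;0 0 -1 0 -0.1;0 0 -4 0 -0.1;0 0 -6 0 -0.1;0 0 -6 0 -0.1"

```text
time_s: 12.15
position: [0.4572, -0.0284, 0.0618]
tool_rot: [[1.0, 0.002, 0.003], [0.002, -1.0, -0.001], [0.003, 0.001, -1.0]]
ft_force: [0.7, -0.3, -0.2]
grip_width: 0.0445
gripper_force: 30.8
```

```bash
python3 - <<'E'
from h import *
d=snap('wrist','w5.png'); s=observe(); print(s['position'],s['time_s'],s['grip_width'],s['gripper_force'])
wfit(d,'pad_a',s['position'][2]+.011); marks('pad_a','wrist')
E
```

```text
[ 0.45666588 -0.02827405  0.06080645] 12.2 0.04436709915744632 30.833696722984314
pad_a 0.9 [377.  78.] [ 0.5484 -0.085 ] [0.0452 0.0488]
pad_a 0.9 [396. 262.] [ 0.4516 -0.1065] [0.021  0.0317]
pad_a 0.6 [258. 258.] [ 0.4557 -0.0286] [0.0447 0.0518]
pad_a 0.45 [  4. 257.] [0.4463 0.1476] [0.0111 0.0392]
pad_a 0.42 [19. 32.] [0.5876 0.1067] [0.0285 0.057 ]
wrist pad_a [([0.456, -0.029, 0.056], 0.97), ([0.558, -0.11, 0.007], 0.87), ([0.412, -0.14, -0.004], 0.78)]
```

move_arm --series "5 4 0 0 -0.1;9.95 8.1 0 0 -0.1;9.95 8.1 0.5 0 -0.1;9.95 8.1 2 0 -0.1;9.95 8.1 3.2 0 -0.1;9.95 8.1 3.8 0 -0.1;9.95 8.1 3.8 0 -0.1;9.95 8.1 3.8 0 -0.1"

```text
time_s: 13.3
position: [0.5559, -0.1087, 0.0223]
tool_rot: [[1.0, 0.002, -0.0], [0.002, -1.0, 0.0], [-0.0, -0.0, -1.0]]
ft_force: [-0.5, -0.2, 0.3]
grip_width: 0.0448
gripper_force: 31.0
```

move_arm --series "0 0 0 0 0.4;0 0 0 0 0.4;0 0 0 0 0.4;0 0 0 0 0.4;0 0 -2 0 0.5;0 0 -6 0 0.5;0 0 -12 0 0.5;0 0 -16 0 0.5"

```text
time_s: 14.3
position: [0.5564, -0.1092, 0.185]
tool_rot: [[1.0, 0.002, 0.002], [0.002, -1.0, -0.001], [0.002, 0.001, -1.0]]
ft_force: [-1.0, -0.4, -0.1]
grip_width: 0.0641
gripper_force: 0.0
```

move_arm --series "0 0 0 0 0.5;0 0 0 0 0.5;0 0 0 0 0.3"

```text
time_s: 14.68
position: [0.5556, -0.1089, 0.1808]
tool_rot: [[1.0, 0.001, -0.003], [0.001, -1.0, 0.001], [-0.003, -0.001, -1.0]]
ft_force: [-1.0, 0.4, 0.7]
grip_width: 0.0556
gripper_force: 0.0
```

```bash
python3 - <<'E'
from h import *
d=snap('wrist','w6.png'); s=observe(); print(s['position'],s['time_s'],s['grip_width'],s['gripper_force'])
wfit(d,'pad_a',.03); marks('pad_a','wrist'); wfit(d,'plate_top',.005)
E
```

```text
[ 0.55573887 -0.10897854  0.18099276] 14.725 0.05542324524607841 0.0
pad_a 0.68 [258. 169.] [ 0.5599 -0.1097] [0.0618 0.0646]
pad_a 0.6 [284. 285.] [ 0.4271 -0.1412] [0.0322 0.0423]
pad_a 0.55 [257. 182.] [ 0.5537 -0.1093] [0.0436 0.047 ]
pad_a 0.32 [ 26. 116.] [0.6416 0.1794] [0.075  0.1258]
wrist pad_a [([0.412, -0.144, -0.004], 0.81), ([0.556, -0.106, 0.018], 0.72)]
plate_top 0.58 [254. 171.] [ 0.5552 -0.1071] [0.117  0.1178]
```

View pics/w6.png

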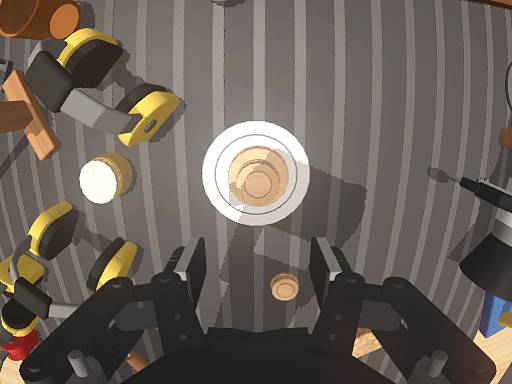

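Pads a and c are stacked at (258,175). Next is pad d at (285,287).

move_arm --series "-6 1.5 2 0 0.3;-12 3 6 0 0.3;-14.4 3.4 11 0 0.3;-14.4 3.4 15 0 0.3;-14.4 3.4 17 0 0.3;-14.4 3.4 18 0 0.3;-14.4 3.4 18 0 0.3;-14.4 3.4 18 0 0.3"

```text
time_s: 15.88
position: [0.4127, -0.1435, 0.003]
tool_rot: [[1.0, 0.002, 0.001], [0.002, -1.0, -0.001], [0.001, 0.001, -1.0]]
ft_force: [0.5, -0.4, -0.7]
grip_width: 0.0553
gripper_force: 0.0
```

move_arm --series "0 0 0 0 -0.2;0 0 0 0 -0.3;0 0 0 0 -0.3;0 0 0 0 -0.3;0 0 -1 0 -0.3;0 0 -4 0 -0.3;0 0 -7 0 -0.3;0 0 -7 0 -0.3"

```text
time_s: 16.88
position: [0.413, -0.1438, 0.0744]
tool_rot: [[1.0, 0.002, 0.004], [0.002, -1.0, -0.003], [0.004, 0.003, -1.0]]
ft_force: [0.1, 0.5, -0.8]
grip_width: 0.0346
gripper_force: 30.0
```

```bash
python3 - <<'E'
from h import *
d=snap('wrist','w7.png'); s=observe(); print(s['position'],s['time_s'],s['grip_width'],s['gripper_force'])
wfit(d,'pad_a',s['position'][2]+.011); marks('pad_a','wrist')
E
```

```text
[ 0.41247268 -0.14344837  0.07323842] 16.925 0.03446183580359598 30.032318830490112
pad_a 0.9 [257. 255.] [ 0.414  -0.1438] [0.0339 0.0413]
pad_a 0.63 [203.  19.] [ 0.5292 -0.1189] [0.0234 0.0352]
pad_a 0.59 [213.  35.] [ 0.5309 -0.1204] [0.0374 0.0421]
pad_a 0.3 [505.  36.] [ 0.543 -0.287] [0.0111 0.0176]
wrist pad_a [([0.411, -0.143, 0.072], 0.89), ([0.555, -0.107, 0.018], 0.79)]
```

move_arm --series "5 -1.2 0 0 -0.3;10 -2.4 0 0 -0.3;14.3 -3.5 0 0 -0.3;14.3 -3.5 1 0 -0.3;14.3 -3.5 2.4 0 -0.3;14.3 -3.5 3.2 0 -0.3;14.3 -3.5 3.2 0 -0.3;14.3 -3.5 3.2 0 -0.3"

```text
time_s: 18.02
position: [0.5547, -0.1083, 0.0402]
tool_rot: [[1.0, 0.001, -0.0], [0.001, -1.0, 0.0], [-0.0, -0.0, -1.0]]
ft_force: [0.2, 0.0, -0.2]
grip_width: 0.0347
gripper_force: 32.4
```

move_arm --series "0 0 0 0 0.2;0 0 0 0 0.2;0 0 0 0 0.2;0 0 0 0 0.2;0 0 -2 0 0.2;0 0 -6 0 0.2;0 0 -12 0 0.2;0 0 -18 0 0.2"

```text
time_s: 19.02
position: [0.5548, -0.1079, 0.2221]
tool_rot: [[1.0, 0.002, -0.0], [0.002, -1.0, 0.0], [-0.0, -0.0, -1.0]]
ft_force: [0.6, -0.1, -0.7]
grip_width: 0.0514
gripper_force: 0.0
```

move_arm --series "0 0 -3 0 0.2;0 0 -6 0 -0.3;0 0 -6 0 -0.3;0 0 -6 0 -0.3"

```text
time_s: 19.52
position: [0.5548, -0.108, 0.2793]
tool_rot: [[1.0, 0.001, -0.002], [0.001, -1.0, 0.001], [-0.002, -0.001, -1.0]]
ft_force: [0.4, -0.3, -0.7]
grip_width: 0.0299
gripper_force: 0.0
```

```bash
python3 - <<'E'
from h import *
d=snap('wrist','w8.png'); s=observe(); print(s['position'],s['time_s'],s['grip_width'],s['gripper_force'])
marks('pad_a','wrist'); marks('gate_grip','wrist'); marks('duct','wrist'); wfit(d,'pad_d',.05);wfit(d,'plate_top',.005)
for t in ['pad_a_mid','gate_grip','duct']:marks(t,'side')
cv2.imwrite('pics/w8z.png',cv2.resize(d['pixels'][80:280,180:500],(800,500)))
E
```

```text
[ 0.55475225 -0.10793219  0.27897725] 19.575 0.029557222213493113 0.0
wrist pad_a [([0.554, -0.11, 0.018], 0.84), ([0.557, -0.109, 0.005], 0.82), ([0.552, -0.107, 0.034], 0.64), ([0.554, -0.11, 0.009], 0.33)]
wrist gate_grip [([0.567, -0.322, 0.131], 0.7)]
wrist duct [([0.53, -0.46, 0.0], 0.97)]
pad_d 0.9 [258. 165.] [ 0.5546 -0.1095] [0.0339 0.0369]
pad_d 0.61 [259. 156.] [ 0.5568 -0.1094] [0.0398 0.0438]
pad_d 0.59 [258. 155.] [ 0.5624 -0.1094] [0.058  0.0595]
plate_top 0.92 [255. 157.] [ 0.5553 -0.1068] [0.1163 0.1176]
side pad_a_mid [([0.666, -0.142, 0.011], 0.46)]
side gate_grip []
side duct [([0.533, -0.458, -0.001], 0.81)]
```

View pics/w8z.png

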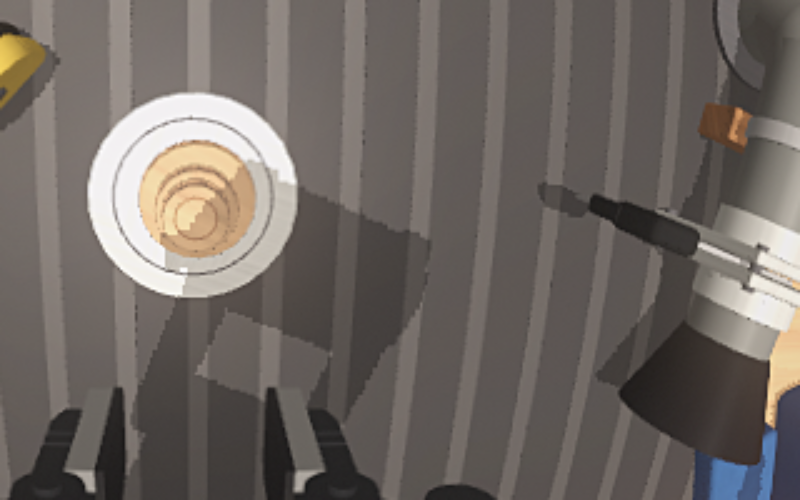

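The stack is complete with all three pads within about 2 mm of the plate centre, at (195,215) in the crop, and the handle is at (650,228). I'll push the blade shut with closed fingers from the handle's outer end.

move_arm --series "0 2 0 -10 -1;0.5 5 0 -20 -1;1 9 0 -30 -1;1.5 13 0 -40 -1;2.2 17.2 0 -50 -1;2.2 17.2 0 -60 -1;2.2 17.2 0 -70 -1;2.2 17.2 0 -76 -1"

```text
time_s: 20.98
position: [0.5774, -0.2802, 0.2801]
tool_rot: [[0.237, 0.972, -0.0], [0.972, -0.237, 0.0], [0.0, -0.0, -1.0]]
ft_force: [0.1, -1.2, 0.3]
grip_width: 0.0002
gripper_force: 0.0
```

move_arm --series "0 0 5 0 -1;0 0 10 0 -1;0 0 14 0 -1;0 0 16.5 0 -1;0 0 16.5 0 -1;0 0 16.5 0 -1"

```text
time_s: 21.72
position: [0.5779, -0.2804, 0.1167]
tool_rot: [[0.24, 0.971, 0.002], [0.971, -0.24, -0.001], [-0.001, 0.002, -1.0]]
ft_force: [-0.3, -0.9, 1.2]
grip_width: 0.0
gripper_force: 0.0
```

```bash
python3 - <<'E'
from h import *
d=snap('wrist','w9.png'); s=observe(); print(s['position'].round(4),s['tool_rot'].round(3),s['time_s'],s['grip_width'],s['ft_force'])
marks('gate_grip','wrist'); marks('duct','wrist')
marks('gate_grip','scene'); marks('duct','scene')
E
```

```text
[ 0.578  -0.2805  0.1169] [[ 0.24   0.971  0.002]
 [ 0.971 -0.24  -0.002]
 [-0.001  0.003 -1.   ]] 21.775 7.545243808112462e-05 [-0.98056237 -0.46875641  0.00464916]
wrist gate_grip [([0.567, -0.323, 0.128], 0.65)]
wrist duct [([0.553, -0.11, 0.031], 0.66)]
scene gate_grip [([0.565, -0.323, 0.131], 0.7)]
scene duct [([0.536, -0.458, 0.002], 0.81)]
```

View pics/w9.png

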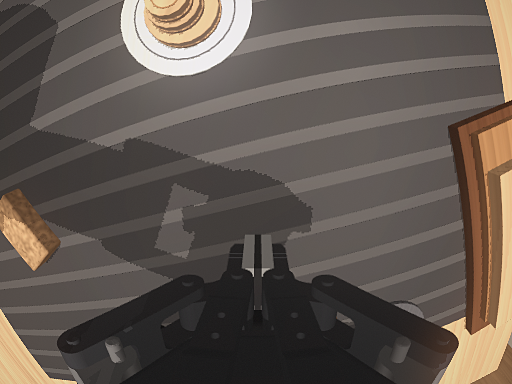

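move_arm --series "-1 0 0.2 0 -1;-2 0 0.3 0 -1;-3 0 0.3 0 -1;-4 0 0.3 0 -1;-5 0 0.3 0 -1;-6 0 0.3 0 -1;-6.3 0 0.3 0 -1;-6.3 0 0.3 0 -1"

```text
time_s: 22.98
position: [0.5624, -0.3419, 0.1123]
tool_rot: [[0.241, 0.971, 0.001], [0.971, -0.241, -0.001], [-0.001, 0.001, -1.0]]
ft_force: [0.2, 0.8, 1.0]
grip_width: -0.0
gripper_force: 0.0
```

move_arm --series "-0.15 0 0 0 -1;-0.3 0 0 0 -1;-0.45 0 0 0 -1;-0.6 0 0 0 -1"

```text
time_s: 23.48
position: [0.561, -0.3471, 0.1125]
tool_rot: [[0.24, 0.971, 0.001], [0.971, -0.24, -0.0], [-0.0, 0.001, -1.0]]
ft_force: [2.2, 1.9, 1.3]
grip_width: -0.0002
gripper_force: 1.3
```

```bash
python3 - <<'E'
from h import *
d=snap('scene','s2.png'); s=observe(); print(s['position'].round(4),s['time_s'],s['ft_force'])
marks('gate_grip','scene'); marks('duct','scene')
E
```

```text
[ 0.561  -0.3473  0.1124] 23.525 [2.47722435 1.17831117 1.49857167]
scene gate_grip [([0.555, -0.374, 0.131], 0.43)]
scene duct [([0.534, -0.458, 0.001], 0.97)]
```

move_arm --series "-0.1 0 0 0 -1;-0.2 0 0 0 -1;-0.3 0 0 0 -1;-0.3 0 0 0 -1"

```text
time_s: 24.12
position: [0.5606, -0.3481, 0.1124]
tool_rot: [[0.24, 0.971, 0.0], [0.971, -0.24, 0.003], [0.003, -0.0, -1.0]]
ft_force: [4.2, 9.6, 3.6]
grip_width: -0.0002
gripper_force: 5.2
```

move_arm --series "-0.1 0 0 0 -1;-0.2 0 0 0 -1;-0.3 0 0 0 -1;-0.3 0 0 0 -1"

```text
time_s: 24.62
position: [0.5605, -0.3483, 0.1125]
tool_rot: [[0.238, 0.971, 0.001], [0.971, -0.238, 0.008], [0.008, -0.001, -1.0]]
ft_force: [6.3, 21.3, 6.7]
grip_width: 0.0
gripper_force: 11.2
```

The gate is home, with force rising at the stop. Retreating and going to look at the ears.

move_arm --series "1 0 0 0 -1;2.3 0 0 0 -1;2.3 0 -4 0 -1;2.3 0 -9 0 -1;2.3 0 -15 0 -1;2.3 0 -20 0 -1;2.3 0 -20 0 -1"

```text
time_s: 25.5
position: [0.5654, -0.331, 0.3168]
tool_rot: [[0.241, 0.971, 0.006], [0.971, -0.241, -0.006], [-0.004, 0.007, -1.0]]
ft_force: [-0.1, -0.5, -0.4]
grip_width: -0.0003
gripper_force: 0.0
```

move_arm --series "5 -2.1 -1 6 0;10 -4.2 -2 12 0;15 -6.2 -3 18 0;20 -8.3 -4 24 0;25 -10.4 -5 30 0;30 -12.5 -5 36 0;35 -14.6 -5 42 0;40 -16.6 -5 45 0"

```text
time_s: 26.5
position: [0.4991, 0.0992, 0.3612]
tool_rot: [[0.858, 0.514, -0.002], [0.514, -0.858, -0.0], [-0.002, -0.001, -1.0]]
ft_force: [0.8, -1.0, -0.2]
grip_width: 0.0427
gripper_force: 0.0
```

move_arm --series "0 0 0 0 0;0 0 0 0 0;0 0 0 0 0"

```text
time_s: 26.88
position: [0.5002, 0.0966, 0.3618]
tool_rot: [[0.857, 0.515, -0.001], [0.515, -0.857, -0.0], [-0.001, -0.0, -1.0]]
ft_force: [-0.2, 0.1, -0.7]
grip_width: 0.0425
gripper_force: 0.0
```

```bash
python3 - <<'E'
from h import *
d=snap('wrist','w10.png'); snap('scene','s3.png'); s=observe(); print(s['position'].round(4),s['tool_rot'].round(3),s['time_s'],s['q'].round(1))
for c in ['wrist','scene']:
  for t in ['ear1','ear1_crown','bar_mid','rack','pad_a','gate_grip']: marks(t,c)
E
```

```text
[0.5002 0.0967 0.362 ] [[ 0.857  0.515 -0.001]
 [ 0.515 -0.857 -0.   ]
 [-0.    -0.    -1.   ]] 26.975 [ -2.4  14.2  64.4  -0.  101.5  56.6]
wrist ear1 [([0.374, 0.271, 0.001], 0.9), ([0.201, 0.346, -0.001], 0.76), ([0.463, 0.109, -0.002], 0.74)]
wrist ear1_crown [([0.372, 0.274, 0.138], 0.88)]
wrist bar_mid [([0.545, 0.353, 0.148], 0.73)]
wrist rack [([0.547, 0.351, 0.15], 0.66), ([0.557, -0.11, 0.006], 0.6)]
wrist pad_a [([0.554, -0.109, 0.034], 0.69), ([0.555, -0.11, 0.019], 0.62), ([0.557, -0.107, 0.005], 0.56)]
wrist gate_grip [([0.554, -0.373, 0.129], 0.7)]
scene ear1 [([0.471, 0.11, 0.002], 0.79), ([0.198, 0.347, -0.004], 0.71), ([0.373, 0.276, 0.002], 0.68), ([0.656, 0.039, -0.002], 0.66)]
scene ear1_crown [([0.372, 0.273, 0.136], 0.66)]
scene bar_mid [([0.545, 0.356, 0.158], 0.9)]
scene rack []
scene pad_a [([0.553, -0.105, 0.008], 0.6), ([0.554, -0.108, 0.02], 0.58), ([0.552, -0.107, 0.038], 0.57)]
scene gate_grip [([0.553, -0.108, 0.006], 0.46)]
```

View pics/w10.png

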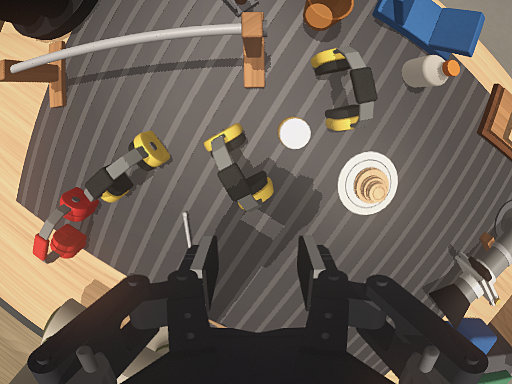

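The ears' crown pads are at about (362,84), (238,188) and (103,185), and the bar runs from (75,48) to (240,31). The red pair is at (65,220), close to ear C. Next I'll project these points.

```bash
python3 - <<'E'
from h import *
d=optics.get_image('wrist'); g=cv2.cvtColor(d['pixels'],cv2.COLOR_BGR2HSV)
P={'A':(362,84),'B':(238,188),'C':(103,185)}
for k,p in P.items():
  print(k,wplane(d,[p],.150).round(3)[0])
print('cupsA',wplane(d,[(325,60),(343,122)],.045).round(3).tolist())
print('cupsB',wplane(d,[(225,138),(258,192)],.045).round(3).tolist())
print('cupsC',wplane(d,[(150,150),(115,190)],.045).round(3).tolist())
print('bar',wplane(d,[(75,48),(150,36),(240,31)],.147).round(3).tolist())
for r in spotter.cut_out('ear1','wrist'):
  v,u=np.nonzero(r['pixels']); print(round(r['score'],2),u.mean(),v.mean(),len(u))
x=np.hstack([cv2.resize(d['pixels'][y-45:y+45,a-45:a+45],(264,264),interpolation=cv2.INTER_CUBIC) for a,y in [(345,88),(238,168),(125,170)]])
cv2.imwrite('pics/ears.png',x)
E
```

```text
A [0.658 0.043 0.15 ]
B [0.466 0.105 0.15 ]
C [0.375 0.266 0.15 ]
cupsA [[0.683, 0.085, 0.045], [0.616, 0.009, 0.045]]
cupsB [[0.496, 0.153, 0.045], [0.448, 0.064, 0.045]]
cupsC [[0.419, 0.251, 0.045], [0.323, 0.28, 0.045]]
bar [[0.52, 0.395, 0.147], [0.577, 0.298, 0.147], [0.633, 0.201, 0.147]]
0.95 238.1444998083557 170.5170563434266 2609
0.89 348.48148148148147 88.29594356261023 2835
0.73 126.63122676579925 168.28661710037176 2690
0.56 64.39744072261949 227.57169740308618 2657
```

View pics/ears.png

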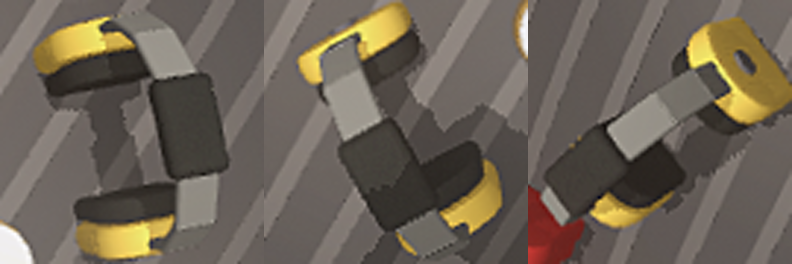

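```bash
python3 - <<'E'
from h import *
d=optics.get_image('wrist')
for k,o,p,q in [('A',(300,43),(181,80),(198,168)),('B',(193,123),(98,138),(150,213)),('C',(80,125),(85,142),(30,200))]:
  w=wplane(d,np.array(o)+np.array([p,q])/2.933,.150)[:,:2]; v=w[0]-w[1]
  print(k,w.mean(0).round(4),np.linalg.norm(v).round(3),np.degrees(np.arctan2(v[1],v[0])).round(1))
E
```

```text
A [0.6584 0.0393] 0.038 43.9
B [0.47   0.1106] 0.039 64.2
C [0.3735 0.2723] 0.045 -21.1
```

move_arm --series "3 4 2 -5 0.3;6.5 8 5 -10 0.3;10.6 13 9 -13 0.3;10.6 13 14 -13 0.3;10.6 13 16 -13 0.3;10.6 13 16 -13 0.3;10.6 13 16 -13 0.3"

```text
time_s: 28.6
position: [0.6583, 0.0411, 0.204]
tool_rot: [[0.718, 0.696, 0.003], [0.696, -0.718, -0.0], [0.002, 0.002, -1.0]]
ft_force: [-0.2, -0.3, 0.8]
grip_width: 0.0558
gripper_force: 0.0
```

```bash
python3 - <<'E'
from h import *
d=snap('wrist','w11.png'); s=observe(); print(s['position'].round(4),s['tool_rot'].round(3)[:2,0],s['time_s'],s['grip_width'])
marks('ear1','wrist'); marks('ear1_crown','wrist')
cv2.imwrite('pics/w11.png',cv2.resize(d['pixels'],(400,300)))
E
```

```text
[0.6583 0.0411 0.2042] [0.718 0.696] 28.65 0.055448481288712326
wrist ear1 [([0.658, 0.04, -0.002], 0.94), ([0.466, 0.114, -0.0], 0.71), ([0.375, 0.27, 0.0], 0.7)]
wrist ear1_crown []
```

View pics/w11.png

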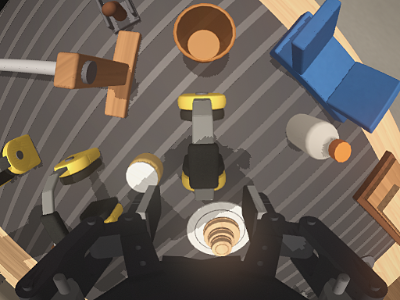

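Ear A (crown at (203,158)) is aligned with the fingers. I'll grip the crown and lift.

move_arm --series "0 0 3 0 0.3;0 0 5.5 0 0.3;0 0 6.7 0 0.3;0 0 6.7 0 0.3;0 0 6.7 0 -0.5;0 0 6.7 0 -0.5;0 0 6.7 0 -0.5;0 0 6.7 0 -0.5" --force 40

```text
time_s: 29.75
position: [0.6586, 0.0409, 0.1368]
tool_rot: [[0.718, 0.696, 0.003], [0.696, -0.718, -0.0], [0.002, 0.002, -1.0]]
ft_force: [0.5, -1.3, 6.1]
grip_width: 0.027
gripper_force: 41.0
```

move_arm --series "0 0 0 0 -0.5;0 0 -1 0 -0.5;0 0 -4 0 -0.5;0 0 -8 0 -0.5;0 0 -12 0 -0.5;0 0 -16 0 -0.5;0 0 -19 0 -0.5;0 0 -19 0 -0.5"

```text
time_s: 30.75
position: [0.6581, 0.0411, 0.3274]
tool_rot: [[0.718, 0.696, 0.004], [0.696, -0.718, -0.0], [0.003, 0.003, -1.0]]
ft_force: [-0.3, -0.1, -3.1]
grip_width: 0.0272
gripper_force: 40.1
```

```bash
cat >> h.py <<'E'
def delta(tx,ty,yaw,z):
    s=observe();R=np.array(s['tool_rot']);p=np.array(s['position']);y0=np.degrees(np.arctan2(R[1,0],R[0,0]))
    print('at',p.round(4),'yaw',y0.round(1),'g',round(s['grip_width'],4),round(s['gripper_force'],1),'t',s['time_s'],'f',np.round(s['ft_force'],1))
    print('shift cm',(100*R.T@(np.array([tx,ty,z])-p)).round(2),'turn',(y0-yaw).round(1))
E
python3 - <<'E'
from h import *
snap('wrist','w12.png'); delta(.599,.263,31,.327); marks('ear1','wrist'); marks('ear1_crown','wrist'); snap('side','d1.png'); marks('ear1','side')
snap('scene','s4.png');marks('ear1','scene');marks('ear1_crown','scene');marks('bar_mid','scene')
E
```

```text
at [0.6577 0.0411 0.325 ] yaw 44.1 g 0.0272 40.1 t 30.8 f [ 0.8  0.5 -3.3]
shift cm [ 11.22 -20.02  -0.2 ] turn 13.1
wrist ear1 [([0.374, 0.271, -0.0], 0.93), ([0.466, 0.113, -0.002], 0.76), ([0.204, 0.345, 0.002], 0.72)]
wrist ear1_crown [([0.372, 0.274, 0.137], 0.78)]
side ear1 [([0.47, 0.109, -0.002], 0.86), ([0.202, 0.343, 0.001], 0.69), ([0.558, 0.061, -0.003], 0.69), ([0.656, 0.041, 0.188], 0.68), ([0.372, 0.276, -0.002], 0.6)]
scene ear1 [([0.474, 0.11, 0.001], 0.97), ([0.371, 0.272, 0.0], 0.79), ([0.657, 0.039, 0.188], 0.78), ([0.199, 0.344, -0.005], 0.59)]
scene ear1_crown [([0.473, 0.112, 0.0], 0.69), ([0.373, 0.273, 0.14], 0.6)]
scene bar_mid [([0.546, 0.354, 0.158], 0.71)]
```

move_arm --series "2.8 -5 0 4 -0.5;5.6 -10 0 8 -0.5;8.4 -15 0 12 -0.5;11.2 -20 0 13 -0.5;11.2 -20 0 13 -0.5;11.2 -20 0 13 -0.5;11.2 -20 5 13 -0.5;11.2 -20 5 13 -0.5"

```text
time_s: 32.2
position: [0.5982, 0.2609, 0.2715]
tool_rot: [[0.857, 0.515, -0.009], [0.515, -0.857, -0.002], [-0.009, -0.003, -1.0]]
ft_force: [-0.0, -0.2, -1.5]
grip_width: 0.0269
gripper_force: 40.3
```

```bash
python3 - <<'E'
from h import *
d=snap('wrist','w13.png'); delta(.599,.263,31,.154)
snap('scene','s5.png'); snap('side','d2.png')
for c in ['wrist','scene','side']:
  for t in ['ear1','bar_mid','rack']: marks(t,c)
E
```

```text
at [0.5993 0.2613 0.2748] yaw 31.0 g 0.0266 40.3 t 32.25 f [ 0.8 -0.2 -2. ]
shift cm [ 0.09 -0.15 12.08] turn -0.0
wrist ear1 [([0.556, -0.112, 0.019], 0.7), ([0.374, 0.271, -0.001], 0.69), ([0.199, 0.347, 0.004], 0.59), ([0.593, 0.257, 0.131], 0.57)]
wrist bar_mid [([0.547, 0.352, 0.152], 0.72)]
wrist rack []
scene ear1 [([0.2, 0.344, -0.001], 0.88), ([0.372, 0.274, 0.0], 0.83), ([0.599, 0.263, 0.139], 0.83), ([0.472, 0.111, -0.0], 0.64)]
scene bar_mid [([0.545, 0.356, 0.157], 0.79)]
scene rack []
side ear1 [([0.199, 0.343, 0.0], 0.95), ([0.598, 0.261, 0.141], 0.89), ([0.37, 0.276, -0.001], 0.68), ([0.544, 0.349, 0.155], 0.62)]
side bar_mid [([0.546, 0.35, 0.157], 0.58)]
side rack [([0.551, -0.106, 0.037], 0.69)]
```

move_arm --series "0 0 4 0 -0.5;0 0 8 0 -0.5;0 0 11 0 -0.5;0 0 11.9 0 -0.5;0 0 12.2 0 -0.5;0 0 12.2 0 -0.5"

```text
time_s: 33.55
position: [0.5997, 0.2628, 0.1545]
tool_rot: [[0.856, 0.516, 0.002], [0.516, -0.856, 0.001], [0.002, 0.001, -1.0]]
ft_force: [-0.1, 0.3, -2.0]
grip_width: 0.0268
gripper_force: 40.3
```

move_arm --series "0 0 0.1 0 -0.5;0 0 0.1 0 -0.5;0 0 0.1 0 -0.5"

```text
time_s: 33.92
position: [0.5992, 0.2627, 0.1526]
tool_rot: [[0.856, 0.516, 0.0], [0.516, -0.856, 0.0], [0.0, 0.0, -1.0]]
ft_force: [-0.6, -0.4, -2.6]
grip_width: 0.0269
gripper_force: 40.3
```

move_arm --series "0 0 0.1 0 -0.5;0 0 0.1 0 -0.5;0 0 0.1 0 -0.5"

```text
time_s: 34.3
position: [0.5993, 0.2627, 0.1524]
tool_rot: [[0.856, 0.516, 0.001], [0.516, -0.856, 0.0], [0.001, 0.0, -1.0]]
ft_force: [-2.6, -0.1, 5.9]
grip_width: 0.027
gripper_force: 41.2
```

move_arm --series "0 0 0.1 0 -0.5;0 0 0.1 0 -0.5;0 0 0.1 0 -0.5"

```text
time_s: 34.67
position: [0.5993, 0.2627, 0.1524]
tool_rot: [[0.856, 0.516, 0.002], [0.516, -0.856, 0.0], [0.002, 0.001, -1.0]]
ft_force: [-4.2, -1.9, 11.1]
grip_width: 0.0269
gripper_force: 41.9
```

```bash
python3 - <<'E'
from h import *
delta(.599,.263,31,.154)
snap('scene','s6.png'); snap('side','d3.png')
for c in ['scene','side']:
  for t in ['ear1','ear1_crown','bar_mid']: marks(t,c)
E
```

```text
at [0.5993 0.2627 0.1524] yaw 31.1 g 0.0269 41.9 t 34.675 f [-4.2 -1.9 11.1]
shift cm [-0.01 -0.04 -0.16] turn 0.1
scene ear1 [([0.374, 0.276, -0.0], 0.96), ([0.599, 0.263, 0.016], 0.91), ([0.198, 0.347, 0.0], 0.66), ([0.473, 0.107, 0.0], 0.62)]
scene ear1_crown [([0.37, 0.27, 0.137], 0.93)]
scene bar_mid [([0.544, 0.355, 0.16], 0.57)]
side ear1 [([0.371, 0.276, -0.002], 0.98), ([0.596, 0.263, 0.021], 0.94), ([0.2, 0.342, 0.001], 0.8), ([0.468, 0.11, -0.0], 0.65)]
side ear1_crown [([0.552, -0.108, 0.034], 0.65), ([0.372, 0.275, 0.132], 0.59), ([0.546, 0.347, 0.153], 0.55)]
side bar_mid [([0.542, 0.348, 0.152], 0.86), ([0.557, -0.373, 0.129], 0.5)]
```

Contact at the bar top. Back off 1 mm, release and rise.

move_arm --series "0 0 -0.1 0 -0.5;0 0 -0.1 0 0.1;0 0 -0.1 0 0.1;0 0 -0.1 0 0.1;0 0 -0.1 0 0.1;0 0 -2 0 0.1;0 0 -5 0 0.1;0 0 -10 0 0.1"

```text
time_s: 36.08
position: [0.5986, 0.2624, 0.2498]
tool_rot: [[0.856, 0.516, -0.004], [0.516, -0.856, -0.001], [-0.004, -0.001, -1.0]]
ft_force: [0.6, -0.1, 1.5]
grip_width: 0.0467
gripper_force: 0.0
```

move_arm --series "0 0 -6 0 0.1;0 0 -10 0 0.2;0 0 -10 0 0.3"

```text
time_s: 36.45
position: [0.5996, 0.2628, 0.3538]
tool_rot: [[0.856, 0.516, 0.007], [0.516, -0.856, 0.002], [0.007, 0.002, -1.0]]
ft_force: [-0.4, -0.6, -0.2]
grip_width: 0.0554
gripper_force: 0.0
```

```bash
python3 - <<'E'
from h import *
delta(.469,.110,62,.204)
snap('scene','s7.png'); snap('wrist','w14.png')
for c in ['scene','wrist']:
  for t in ['ear1','ear1_crown']: marks(t,c)
E
```

```text
at [0.5996 0.2628 0.3538] yaw 31.1 g 0.0554 0.0 t 36.45 f [-0.4 -0.6 -0.2]
shift cm [-19.17   6.31  14.87] turn -30.9
scene ear1 [([0.2, 0.344, -0.003], 0.78), ([0.371, 0.276, 0.0], 0.71), ([0.472, 0.111, -0.0], 0.65), ([0.601, 0.263, 0.015], 0.64)]
scene ear1_crown [([0.375, 0.273, 0.14], 0.63)]
wrist ear1 [([0.464, 0.112, -0.003], 0.94), ([0.595, 0.263, 0.015], 0.82), ([0.199, 0.345, 0.002], 0.68)]
wrist ear1_crown []
```

move_arm --series "-4.8 1.6 0 -8 0.3;-9.6 3.2 0 -16 0.3;-14.4 4.8 2 -24 0.3;-19.1 6.3 6 -31 0.3;-19.1 6.3 11 -31 0.3;-19.1 6.3 14 -31 0.3;-19.1 6.3 14 -31 0.3;-19.1 6.3 14 -31 0.3"

```text
time_s: 37.75
position: [0.4687, 0.1101, 0.2114]
tool_rot: [[0.468, 0.884, 0.002], [0.884, -0.468, 0.0], [0.001, 0.001, -1.0]]
ft_force: [-0.3, 0.3, 0.6]
grip_width: 0.0555
gripper_force: 0.0
```

```bash
python3 - <<'E'
from h import *
delta(.469,.110,62,.137)
d=snap('wrist','w15.png'); marks('ear1','wrist'); marks('ear1_crown','wrist')
h=cv2.cvtColor(d['pixels'],cv2.COLOR_BGR2HSV)
m=(h[...,0]>20)&(h[...,0]<34)&(h[...,1]>150)&(h[...,2]>80)
for c,A,_ in blobs(m,80): print('yellow',c.round(),A,wplane(d,[c],.05).round(3)[0,:2])
E
```

```text
at [0.4687 0.1101 0.2114] yaw 62.1 g 0.0555 0.0 t 37.75 f [-0.3  0.3  0.6]
shift cm [-0.01  0.02  7.44] turn 0.1
wrist ear1 [([0.2, 0.35, 0.001], 0.79), ([0.595, 0.264, 0.015], 0.75), ([0.466, 0.113, -0.002], 0.63)]
wrist ear1_crown [([0.375, 0.275, 0.137], 0.68)]
yellow [276.  37.] 1203 [0.555 0.231]
yellow [157.  86.] 1226 [0.424 0.246]
yellow [ 67. 117.] 303 [0.309 0.281]
yellow [259. 125.] 409 [0.497 0.158]
yellow [233. 226.] 195 [0.419 0.073]
yellow [276. 228.] 152 [0.46  0.049]
```

move_arm --series "0 0 3 0 0.3;0 0 6 0 0.3;0 0 7.4 0 0.3;0 0 7.4 0 0.3;0 0 7.4 0 -0.5;0 0 7.4 0 -0.5;0 0 7.4 0 -0.5;0 0 7.4 0 -0.5"

```text
time_s: 38.9
position: [0.4686, 0.1101, 0.1375]
tool_rot: [[0.468, 0.884, 0.002], [0.884, -0.468, 0.0], [0.001, 0.002, -1.0]]
ft_force: [-1.4, 0.2, 5.4]
grip_width: 0.0276
gripper_force: 39.4
```

move_arm --series "0 0 0 0 -0.5;0 0 -1 0 -0.5;0 0 -4 0 -0.5;0 0 -8 0 -0.5;0 0 -12 0 -0.5;0 0 -16 0 -0.5;0 0 -19 0 -0.5;0 0 -19 0 -0.5"

```text
time_s: 39.9
position: [0.4685, 0.1101, 0.3282]
tool_rot: [[0.468, 0.884, 0.004], [0.884, -0.468, -0.0], [0.002, 0.004, -1.0]]
ft_force: [0.3, -0.0, -3.7]
grip_width: 0.0268
gripper_force: 39.3
```

```bash
python3 - <<'E'
from h import *
delta(.546,.354,31,.327)
snap('scene','s8.png'); marks('ear1','scene')
E
```

```text
at [0.4685 0.1101 0.3282] yaw 62.1 g 0.0268 39.3 t 39.9 f [ 0.3 -0.  -3.7]
shift cm [25.18 -4.56  0.15] turn 31.1
scene ear1 [([0.6, 0.268, 0.014], 0.96), ([0.201, 0.345, -0.002], 0.88), ([0.472, 0.11, 0.192], 0.75), ([0.371, 0.275, 0.001], 0.68)]
```

move_arm --series "5 -0.9 0 8 -0.5;10 -1.8 0 16 -0.5;15 -2.7 0 24 -0.5;20 -3.6 0 31 -0.5;25.1 -4.5 0 31 -0.5;25.1 -4.5 0 31 -0.5;25.1 -4.5 4 31 -0.5;25.1 -4.5 4 31 -0.5"

```text
time_s: 41.0
position: [0.5446, 0.3518, 0.2824]
tool_rot: [[0.857, 0.516, -0.008], [0.516, -0.857, -0.004], [-0.009, -0.001, -1.0]]
ft_force: [0.1, 0.2, -2.0]
grip_width: 0.0272
gripper_force: 42.3
```

move_arm --series "0 0 0 0 -0.5;0 0 4 0 -0.5;0 0 8 0 -0.5;0 0 11 0 -0.5;0 0 12.6 0 -0.5;0 0 13.2 0 -0.5;0 0 13.2 0 -0.5;0 0 13.2 0 -0.5"

```text
time_s: 42.0
position: [0.5463, 0.3531, 0.1556]
tool_rot: [[0.856, 0.516, 0.002], [0.516, -0.856, 0.001], [0.002, 0.0, -1.0]]
ft_force: [0.1, -0.4, -2.3]
grip_width: 0.0267
gripper_force: 42.3
```

move_arm --series "0 0 0.1 0 -0.5;0 0 0.2 0 -0.5;0 0 0.3 0 -0.5;0 0 0.3 0 -0.5"

```text
time_s: 42.5
position: [0.5461, 0.353, 0.1532]
tool_rot: [[0.856, 0.516, 0.002], [0.516, -0.856, 0.001], [0.002, 0.0, -1.0]]
ft_force: [-2.6, -1.7, 6.9]
grip_width: 0.0271
gripper_force: 43.6
```

Contact. Release.

move_arm --series "0 0 -0.1 0 -0.5;0 0 -0.1 0 0.1;0 0 -0.1 0 0.1;0 0 -0.1 0 0.1;0 0 -0.1 0 0.1;0 0 -2 0 0.1;0 0 -5 0 0.1;0 0 -10 0 0.1"

```text
time_s: 43.5
position: [0.5453, 0.3527, 0.2509]
tool_rot: [[0.856, 0.516, -0.003], [0.516, -0.856, -0.001], [-0.004, -0.001, -1.0]]
ft_force: [0.9, 0.3, -0.3]
grip_width: 0.0471
gripper_force: 0.0
```

move_arm --series "0 0 -6 0 0.1;0 0 -10 0 0.2;0 0 -10 0 0.3;0 0 -10 0 0.3"

```text
time_s: 44.0
position: [0.5457, 0.3528, 0.3501]
tool_rot: [[0.856, 0.516, -0.002], [0.516, -0.856, -0.001], [-0.002, -0.0, -1.0]]
ft_force: [0.6, -0.9, 0.3]
grip_width: 0.0555
gripper_force: 0.0
```

```bash
python3 - <<'E'
from h import *
d=snap('wrist','w16.png'); snap('scene','s9.png'); snap('side','d4.png')
for c in ['scene','wrist','side']:
  for t in ['ear1','ear1_crown']: marks(t,c)
delta(.373,.273,-18,.204)
E
```

```text
scene ear1 [([0.6, 0.262, 0.018], 0.75), ([0.371, 0.275, -0.001], 0.67), ([0.548, 0.349, 0.016], 0.63), ([0.198, 0.347, -0.001], 0.62)]
scene ear1_crown [([0.374, 0.274, 0.14], 0.87)]
wrist ear1 [([0.595, 0.263, 0.011], 0.98), ([0.539, 0.351, 0.015], 0.85), ([0.373, 0.271, 0.003], 0.68), ([0.371, 0.273, 0.137], 0.58), ([0.547, 0.355, 0.153], 0.33)]
wrist ear1_crown [([0.372, 0.273, 0.133], 0.8)]
side ear1 [([0.199, 0.344, 0.001], 0.85), ([0.54, 0.35, 0.014], 0.76), ([0.37, 0.273, 0.001], 0.7), ([0.596, 0.26, 0.016], 0.62)]
side ear1_crown [([0.374, 0.278, 0.132], 0.87), ([0.753, 0.135, -0.003], 0.71)]
at [0.5458 0.3529 0.3511] yaw 31.1 g 0.0558 0.0 t 44.45 f [ 0.2  0.2 -0.3]
shift cm [-18.92  -2.08  14.72] turn 49.1
```

move_arm --series "-5 -0.5 0 8 0.3;-10 -1 0 16 0.3;-15 -1.6 0 25 0.3;-18.9 -2.1 2 33 0.3;-18.9 -2.1 6 41 0.3;-18.9 -2.1 10 49 0.3;-18.9 -2.1 13 49 0.3;-18.9 -2.1 13 49 0.3"

```text
time_s: 45.45
position: [0.3724, 0.273, 0.2202]
tool_rot: [[0.952, -0.307, -0.003], [-0.307, -0.952, -0.001], [-0.003, 0.002, -1.0]]
ft_force: [-0.6, -0.5, 1.4]
grip_width: 0.0556
gripper_force: 0.0
```

move_arm --series "0 0 0 0 0.3;0 0 0 0 0.3"

```text
time_s: 45.7
position: [0.3737, 0.2735, 0.2226]
tool_rot: [[0.952, -0.308, 0.002], [-0.308, -0.952, 0.001], [0.002, -0.002, -1.0]]
ft_force: [-0.0, 0.5, 0.3]
grip_width: 0.0554
gripper_force: 0.0
```

```bash
python3 - <<'E'
from h import *
d=snap('wrist','w17.png'); marks('ear1','wrist'); marks('ear1_crown','wrist')
delta(.373,.273,-18,.137)
cv2.imwrite('pics/w17.png',d['pixels'])
E
```

```text
wrist ear1 [([0.539, 0.35, 0.016], 0.83), ([0.374, 0.272, -0.002], 0.69), ([0.201, 0.346, 0.002], 0.57)]
wrist ear1_crown [([0.374, 0.272, 0.136], 0.89)]
at [0.3734 0.2734 0.222 ] yaw -17.9 g 0.0557 0.0 t 45.85 f [ 0.6 -0.2  0.4]
shift cm [-0.03  0.06  8.5 ] turn 0.1
```

View pics/w17.png

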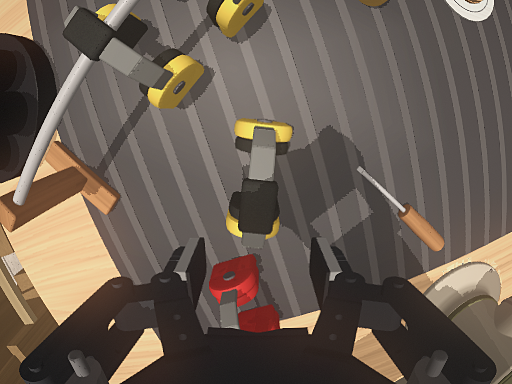

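Ear C (crown at (259,205)) is lined up, and the red pair is clear of the fingers' path. I'll grip and lift.

move_arm --series "0 0 3 0 0.3;0 0 6 0 0.3;0 0 8 0 0.3;0 0 8.4 0 0.3;0 0 8.4 0 -0.5;0 0 8.4 0 -0.5;0 0 8.4 0 -0.5;0 0 8.4 0 -0.5"

```text
time_s: 46.85
position: [0.3738, 0.2736, 0.1385]
tool_rot: [[0.951, -0.308, 0.003], [-0.308, -0.951, 0.001], [0.002, -0.002, -1.0]]
ft_force: [-0.6, 0.0, 5.8]
grip_width: 0.0274
gripper_force: 38.0
```

move_arm --series "0 0 0 0 -0.5;0 0 -1 0 -0.5;0 0 -4 0 -0.5;0 0 -8 0 -0.5;0 0 -12 0 -0.5;0 0 -16 0 -0.5;0 0 -19 0 -0.5;0 0 -19 0 -0.5"

```text
time_s: 47.85
position: [0.3734, 0.2734, 0.3291]
tool_rot: [[0.952, -0.307, 0.004], [-0.307, -0.952, 0.001], [0.003, -0.003, -1.0]]
ft_force: [0.0, -0.2, -3.4]
grip_width: 0.0279
gripper_force: 37.8
```

```bash
python3 - <<'E'
from h import *
delta(.4925,.443,31,.327)
snap('scene','s10.png'); marks('ear1','scene')
E
```

```text
at [0.3734 0.2734 0.3291] yaw -17.9 g 0.0279 37.8 t 47.85 f [ 0.  -0.2 -3.4]
shift cm [  6.12 -19.8    0.28] turn -48.9
scene ear1 [([0.545, 0.348, 0.016], 0.81), ([0.597, 0.266, 0.014], 0.77), ([0.2, 0.346, -0.002], 0.63), ([0.374, 0.274, 0.189], 0.62)]
```

move_arm --series "1.5 -5 0 -8 -0.5;3 -10 0 -16 -0.5;4.5 -15 0 -25 -0.5;6.1 -19.8 0 -33 -0.5;6.1 -19.8 0 -42 -0.5;6.1 -19.8 0 -49 -0.5;6.1 -19.8 0 -49 -0.5;6.1 -19.8 3 -49 -0.5"

```text
time_s: 48.95
position: [0.4925, 0.4432, 0.298]
tool_rot: [[0.858, 0.514, 0.003], [0.514, -0.858, 0.002], [0.003, -0.0, -1.0]]
ft_force: [0.1, -0.0, -2.7]
grip_width: 0.0264
gripper_force: 42.6
```

move_arm --series "0 0 0 0 -0.5;0 0 4 0 -0.5;0 0 8 0 -0.5;0 0 11 0 -0.5;0 0 13.5 0 -0.5;0 0 14.2 0 -0.5;0 0 14.2 0 -0.5;0 0 14.2 0 -0.5"

```text
time_s: 49.95
position: [0.4926, 0.4433, 0.1567]
tool_rot: [[0.857, 0.516, 0.002], [0.516, -0.857, 0.001], [0.002, -0.0, -1.0]]
ft_force: [-1.3, 0.3, -2.4]
grip_width: 0.0271
gripper_force: 42.6
```

move_arm --series "0 0 0.1 0 -0.5;0 0 0.2 0 -0.5;0 0 0.3 0 -0.5;0 0 0.3 0 -0.5"

```text
time_s: 50.45
position: [0.4924, 0.4432, 0.1545]
tool_rot: [[0.856, 0.516, 0.002], [0.516, -0.856, 0.001], [0.003, 0.0, -1.0]]
ft_force: [-2.1, -1.3, 9.7]
grip_width: 0.0267
gripper_force: 43.9
```

move_arm --series "0 0 -0.1 0 -0.5;0 0 -0.1 0 0.1;0 0 -0.1 0 0.1;0 0 -0.1 0 0.1;0 0 -0.1 0 0.1;0 0 -2 0 0.1;0 0 -5 0 0.1;0 0 -10 0 0.1"

```text
time_s: 51.45
position: [0.4917, 0.4426, 0.2518]
tool_rot: [[0.856, 0.516, -0.003], [0.516, -0.856, -0.002], [-0.004, 0.0, -1.0]]
ft_force: [-0.4, -0.7, 0.1]
grip_width: 0.0467
gripper_force: 0.0
```

move_arm --series "0 0 -6 0 0.1;-4 4 -10 0 0.1;-9 8 -10 0 0.1;-13 12 -10 0 0.1;-13 12 -10 0 0.1;-13 12 -10 0 0.1;-13 12 -10 0 0.1"

```text
time_s: 52.32
position: [0.4431, 0.274, 0.352]
tool_rot: [[0.856, 0.517, -0.0], [0.517, -0.856, 0.0], [-0.0, -0.0, -1.0]]
ft_force: [-0.2, 0.4, 0.0]
grip_width: 0.0472
gripper_force: 0.0
```

```bash
python3 - <<'E'
from h import *
d=snap('wrist','w18.png'); snap('scene','s11.png'); snap('side','d5.png')
for c in ['scene','wrist','side']:
  for t in ['ear1','ear1_crown','pad_a','gate_grip']: marks(t,c)
for t in ['glue','tin','block','brush_cup','bar_mid']: marks(t,'scene')
delta(.373,.273,-18,.204)
E
```

```text
scene ear1 [([0.49, 0.44, 0.019], 0.89), ([0.546, 0.349, 0.02], 0.89), ([0.197, 0.342, -0.004], 0.88), ([0.599, 0.268, 0.015], 0.62)]
scene ear1_crown [([0.491, 0.442, 0.156], 0.56), ([0.545, 0.354, 0.161], 0.55)]
scene pad_a [([0.558, -0.107, 0.004], 0.63), ([0.554, -0.103, 0.02], 0.39)]
scene gate_grip [([0.552, -0.375, 0.13], 0.61)]
wrist ear1 [([0.538, 0.352, 0.012], 0.93), ([0.2, 0.347, 0.002], 0.84), ([0.597, 0.262, 0.014], 0.61)]
wrist ear1_crown [([0.493, 0.44, 0.154], 0.81), ([0.547, 0.355, 0.15], 0.72)]
wrist pad_a [([0.557, -0.11, 0.005], 0.8), ([0.552, -0.104, 0.034], 0.55), ([0.554, -0.108, 0.019], 0.44)]
wrist gate_grip []
side ear1 [([0.487, 0.438, 0.017], 0.94), ([0.201, 0.339, 0.0], 0.93), ([0.541, 0.347, 0.013], 0.73), ([0.597, 0.264, 0.016], 0.69), ([0.546, 0.347, 0.154], 0.66)]
side ear1_crown [([0.492, 0.442, 0.148], 0.91), ([0.31, -0.258, -0.0], 0.38)]
side pad_a [([0.551, -0.107, 0.027], 0.71), ([0.553, -0.112, 0.021], 0.62), ([0.553, -0.111, 0.005], 0.58)]
side gate_grip [([0.545, 0.348, 0.157], 0.63), ([0.556, -0.373, 0.131], 0.49)]
scene glue [([0.77, -0.068, -0.002], 0.82), ([0.537, -0.461, 0.002], 0.5)]
scene tin [([0.558, 0.064, 0.002], 0.82)]
scene block [([0.304, -0.256, 0.002], 0.86)]
scene brush_cup [([0.755, 0.132, 0.0], 0.74), ([0.597, 0.265, 0.017], 0.62)]
scene bar_mid [([0.546, 0.354, 0.16], 0.55)]
at [0.4427 0.273  0.3523] yaw 31.1 g 0.0468 0.0 t 53.325 f [-0.5  1.   0.2]
shift cm [-5.97 -3.6  14.83] turn 49.1
```

All three pairs are hanging, the pads are stacked, the gate is home and the bystanders haven't moved. Handing in.

```bash
python3 -c "
from rig import order
print(order.close_job())"
```

```text
the job is handed in; nothing more can be done
None
```

The job is handed in (no verdict was returned): the three pads present (66, 46 and 36 mm) are stacked largest to smallest on the plate, the blast gate was then pushed to its stop, and all three yellow ear defenders hang on the bar, with the bystanders within measurement error of their starting places.

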